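# Zero the burr grinder by feel and set it three marks open

## Task

Set up the coffee grinder: by its lever, turn the adjusting collar finer (clockwise seen from above) until you feel the drag rise as the burrs just begin to rub, without forcing it further, then open it again (anticlockwise) by three of the collar's marks from that rubbing point and leave it there. Don't disturb the things standing round it.

Things in the scene. Friction and masses are not known exactly. Their poses are not given: they have to be found in the camera images.
- grinder: white burr grinder fixed to the table, hopper off: black foot 240 x 130 x 18 mm, motor housing 218 mm high, round head 112 mm across and 232 mm high with a red index line on its front rim. Origin on the table under the axis of head and collar; x points from chute and cup (front) to the motor housing, z up.
- collar (a joint): angle of the adjusting collar in rad: grows when turned clockwise seen from above (finer), falls anticlockwise (coarser). Starts at -0.1 to 0.4. The burrs begin to rub somewhere between 0.9 and 2.1, hidden, new each time. Free drag at the lever knob is about 1 N; past that point it rises by about 5 N per 0.1 rad; 0.3 rad (15 N) past it the burrs are damaged. Stays where it is left.
- collar_axis (a point): point on the vertical axis of the black adjusting collar, level with its top face, 262 mm above the table. The collar is 92 mm across, 29 mm high, sits on the head, and has 24 white marks on top, 15 degrees (0.262 rad) apart, and a lever.
- lever_knob (a point): in the upright black finger knob at the end of the collar's lever: cylinder 18 mm across, 245 to 287 mm above the table (this point 275 mm), 85 mm from the collar axis, fixed on a level 10 mm steel rod (242 to 252 mm high) from the collar. It swings round the axis with the collar; nothing else there is higher than 262 mm.
- hopper: the grinder's smoke-grey bean hopper with a black lid, wide above and narrow below, 120 mm across, 120 mm high, standing on the table; origin at the centre of its underside
- mug: white mug, 76 mm across, 85 mm high; origin at the centre of its underside
- trinket_box: white carved wooden box 114 x 89 x 70 mm; origin at the centre of its underside
- brush: grinder brush 170 mm long lying on the table

How it is judged:
By the outcome, as a careful person would: the job done as asked, in the order asked, and still so for the second after the job is handed in, with the robot touching nothing.
It also fails if it takes over 54 s, if anything falls off the work surface, if the arm or the gripper's body presses on something with over 40 N, if the wrist force passes 120 N, or if a joint passes its speed limit or range.

## Robot

A 7-joint arm with a two-finger parallel gripper is mounted at the origin on the work surface. World frame = base frame: x ahead of the robot, y to its left, z up, the work surface at z = 0. Lengths are in mm, angles in rad, forces in N, time in s.
With the tool pointing down it reaches from about 425 to 950 mm from the base axis. Payload 4.7 kg.
Tool frame: the origin (TCP) lies at the very end of the fingers, on their centre line; the grasp point (between the pads) lies 19 mm behind it; z points along the fingers, y is the line along which they close (so a half turn about z gives the same grasp; the last joint's range is limited). The gripper opens to 87 mm and grips with 3 to 60 N. Pads are 19 mm wide; open, the fingers measure 117 mm over their backs; the gripper's body (75 mm by 190 mm) begins 51 mm behind the grasp point.
Start: joints at [1.258, 0.469, -0.049, 1.532, 0.024, 1.141, -0.082], TCP at [189.051, -648.004, 222.573] pointing down, gripper open.
Joint ranges: [-2.59, 2.59], [-0.33, 1.99], [-1.39, 1.29], [0.1, 2.45], [-1.04, 4.18], [0.21, 1.99], [-2.66, 2.66]. Speed limits (rad/s): [2.57, 2.57, 3.14, 3.14, 3.14, 3.14, 3.14].

## Interface

Orientations are given as a rotation vector (axis times angle).
In Python, from station import sensors, read_camera, camera_params, workorder, masks_of gives the robot as it stands.
- The arm moves only by the shell command python3 -m creep 'ROWS' [OPENING]. ROWS is JSON, a list of rows, each a list of 2 entries, a list of its own where there are three numbers: the shift along the tool's x, y, z in units of 40 mm (1.0 is 40 mm), then the turn, a rotation vector about the tool's x, y, z in rad. In form: [[[tx, ty, tz], [rx, ry, rz]], ...]. A call has 1 to 20 rows; each row is the pose to reach, as a shift and turn from the pose commanded when the call began, along the tool's axes at that moment; what a row does not reach only later rows make up. A row lasts 1/8 s, in which the tool goes at most 62.5 mm and 10.7 degrees, less where a joint would pass 70% of its speed; a pose out of reach is approached as far as the arm can. A call with a gripper value outside its range is refused whole. OPENING is the opening, from -1 (shut) to 1 (fully open), set as the call begins (- or left out, the last holds). The fingers move at their own pace and stop on an object; the grip force is fixed at half the most. Time passes only in rows, so rows that repeat a pose let the fingers close. It gives the time, the measured TCP pose, the force, the opening and the grip force at its end, in the units of the state.
- sensors.get_obs(): the state, without advancing time (a new reading comes with each control period).
- read_camera(name): name is "side" or "top"; returns (picture, depth): 384x512x3 uint8, red, green, blue; 384x512 float32, mm along the optical axis (not along the pixel's ray), 0 where there is no reading.
- camera_params(name): a dict with "K" (3x3 intrinsics, pixels), "k1" (the pictures are not rectified: a ray, as slopes to the right and down, at radius r is drawn at 1 + k1 r^2 times it, then the intrinsics apply), "camera_from_world" (4x4, takes a point from world to camera coordinates). Camera axes: x right, y up, looking along -z (the intrinsics and any distortion apply to the point x, -y, -z); pixel columns grow to the right and rows downward; lengths in mm; the calibration is good to about 2 mm. A picture is of the moment at which its call begins. camera_params takes no time and is no camera call.
- workorder.finish_job(): hands the job in; it is judged then, once.
Trained networks look in the newest picture that a camera, given by its name, has taken for a name from the list of things; names that differ only in an ending like _2 or _b are one class to them, and where a whole thing is asked for, a point or a joint stands for the part that bears it (a point fixed in the world has none). Each returns a list of dicts, best first, with "score" (0 to 1); they miss things now and then, are a little off and sometimes report something else, mostly with a low value. They report only what shows in the picture. A call takes as long as a camera call.
- masks_of(camera, thing): "pixels" (384x512 bool, what is visible of it) and "point" ([column, row] in pixels, amid what is visible of it).
The state is a dict: "time_s": time; "q": joint angles; "qvel": joint speeds; "effort": joint torques, N m; "eef_pos": TCP position; "tcp_rot": TCP orientation; "ft_force": force on the tool from outside, world axes, zero at the start; "torque": the same for the moment, N m; "gripper_width": finger opening in mm; "finger_force": force on a finger pad.
Only numpy, scipy, OpenCV 4.12 (cv2) and the standard library are available. Lean on these libraries where they do the work, as an engineer would, in place of code of your own. Each camera call takes 0.05 s, during which the arm holds its last target. There are 200 camera calls.

## Working session

There is one attempt and no reset: what is moved stays moved. The work goes in short steps, Python scripts to look and compute and a shell command to move; the robot and the scene stay as the last step left them, time stands still between calls to the robot, and variables do not carry over. Pictures are saved under pics/ and viewed, at most 10 in all, crops included, and the job is handed in when it is done.

```bash
ls; mkdir -p pics
cat > h.py <<'E'
import numpy as np, cv2
from scipy.spatial.transform import Rotation as R
from station import sensors, read_camera, camera_params, workorder, masks_of
def world(cam, depth):
    p=camera_params(cam);K=np.array(p['K']);T=np.linalg.inv(np.array(p['camera_from_world']))
    h,w=depth.shape
    v,u=np.mgrid[:h,:w].astype(float)
    x=(u-K[0,2])/K[0,0];y=(v-K[1,2])/K[1,1]
    xd,yd=x.copy(),y.copy()
    for _ in range(8):
        f=1+p['k1']*(x*x+y*y);x=xd/f;y=yd/f
    P=np.stack([x*depth,-y*depth,-depth,np.ones_like(depth)],-1)@T.T
    P[depth==0]=np.nan
    return P[...,:3]
E
cat > a.py <<'E'
from h import *
o=sensors.get_obs();print({k:np.round(v,3) for k,v in o.items()})
print(R.from_rotvec(o['tcp_rot']).as_matrix().round(3))
ims=[]
for c in('top','side'):
    im,d=read_camera(c);ims.append(im);P=world(c,d);np.save(c+'.npy',P)
    cv2.imwrite(f'pics/{c}0.png',im[...,::-1])
    for t in('lever_knob','collar_axis','grinder','hopper','mug','trinket_box','brush'):
        for m in masks_of(c,t)[:1]:
            q=P[m['pixels']];print(c,t,round(m['score'],2),np.round(m['point']),m['pixels'].sum(),np.nanmedian(q,0).round(),np.nanmin(q,0).round(),np.nanmax(q,0).round())
E
python3 a.py
```

```text
pics
{'time_s': np.float64(0.0), 'q': array([ 1.258,  0.469, -0.049,  1.534,  0.024,  1.141, -0.082]), 'qvel': array([ 0.   , -0.001, -0.   , -0.   ,  0.001,  0.001,  0.001]), 'effort': array([-1.0000e-03, -5.0797e+01, -8.1000e-02, -2.3615e+01, -6.1000e-02,
        3.8000e-02,  0.0000e+00]), 'eef_pos': array([ 188.83 , -647.42 ,  221.475]), 'tcp_rot': array([-3.108e+00, -4.440e-01,  1.000e-03]), 'ft_force': array([-0.373, -1.287,  0.35 ]), 'torque': array([ 0.005, -0.039,  0.039]), 'finger_force': np.float64(0.0), 'gripper_width': np.float64(87.0)}
[[ 0.96   0.28  -0.001]
 [ 0.28  -0.96   0.002]
 [-0.    -0.002 -1.   ]]
top lever_knob 0.9 [291. 165.] 674 [607. -83. 260.] [ 559. -169.    1.] [655. -32. 290.]
top collar_axis 0.74 [276. 170.] 3315 [613. -74. 216.] [ 505. -195.   -8.] [786. -12. 292.]
top grinder 0.82 [274. 171.] 3303 [612. -74. 216.] [ 505. -169.   -8.] [773. -12. 290.]
top hopper 0.75 [364. 222.] 1253 [ 463. -351.  119.] [ 404. -446.   -7.] [ 534. -295.  130.]
top mug 0.86 [151. 229.] 584 [441. 342.  24.] [401. 295.  -5.] [506. 370.  96.]
top trinket_box 0.95 [142. 173.] 1076 [616. 362.  68.] [560. 322.  -6.] [682. 415.  79.]
top brush 0.84 [339. 164.] 481 [ 663. -293.   16.] [ 581. -363.  -11.] [ 722. -240.   27.]
side lever_knob 0.67 [283. 195.] 827 [ 609. -105.  259.] [ 562. -177.  232.] [652. -39. 290.]
side collar_axis 0.91 [290. 236.] 7108 [ 623. -129.  138.] [ 506. -177.   -5.] [844. 391. 290.]
side grinder 0.82 [289. 235.] 7025 [ 623. -129.  140.] [ 507. -177.   -2.] [844. 326. 290.]
side hopper 0.87 [235. 329.] 2964 [ 465. -380.  119.] [ 407. -418.   -4.] [ 537. -240.  123.]
side mug 0.58 [214. 183.] 647 [445. 310.  52.] [399. 289.  -4.] [510. 529.  87.]
side trinket_box 0.82 [261. 175.] 688 [610. 328.  65.] [563. -41.  -3.] [702. 539. 262.]
side brush 0.77 [313. 324.] 799 [ 662. -303.   17.] [ 582. -363.   -1.] [ 725. -245.   24.]
```

```bash
cat > b.py <<'E'
from h import *
from scipy.optimize import least_squares
for c in('top','side'):
    P=np.load(c+'.npy').reshape(-1,3)
    s=P[(abs(P[:,0]-620)<110)&(abs(P[:,1]+90)<110)]
    k=s[(s[:,2]>272)];print(c,'knob',len(k),np.median(k,0).round(1),k.min(0).round(),k.max(0).round())
    t=s[(abs(s[:,2]-262)<5)];print(c,'top',len(t),t.mean(0).round(1),t.min(0).round(),t.max(0).round())
    m=s[(s[:,2]>236)&(s[:,2]<268)]
    t=t[np.linalg.norm(t[:,:2]-np.median(t[:,:2],0),axis=1)<56]
    if len(t)>20: (x,y),r=cv2.minEnclosingCircle(t[:,:2].astype(np.float32));print('circ',x,y,r)
a=cv2.imread('pics/top0.png')[110:230,210:370];b=cv2.imread('pics/side0.png')[140:330,200:400]
cv2.imwrite('pics/v1.png',np.hstack([cv2.resize(a,(400,300),interpolation=2),cv2.resize(b,(400,300),interpolation=2)]))
a=cv2.imread('pics/top0.png');cv2.imwrite('pics/v0.png',a)
E
python3 b.py
```

```text
top knob 34 [ 614.5 -163.1  285.2] [ 607. -172.  278.] [ 623. -155.  292.]
top top 407 [604.5 -79.7 261.3] [ 559. -163.  257.] [649. -35. 267.]
circ 605.205322265625 -79.94429779052734 46.14208221435547
side knob 63 [ 616.8 -171.2  283.1] [ 609. -177.  272.] [ 626. -160.  290.]
side top 394 [606.7 -90.8 261.3] [ 562. -177.  257.] [653. -35. 267.]
circ 606.7003173828125 -82.41265106201172 47.09373474121094
```

View pics/v1.png

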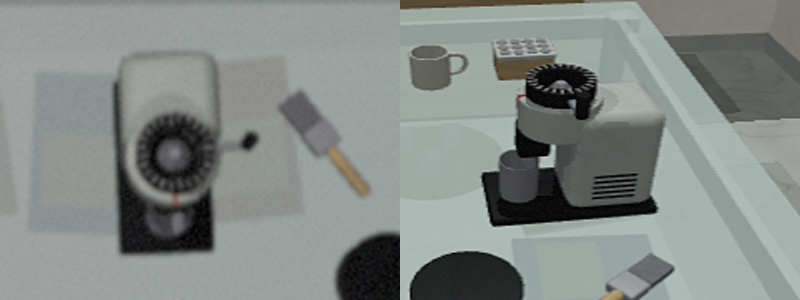

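View pics/top0.png

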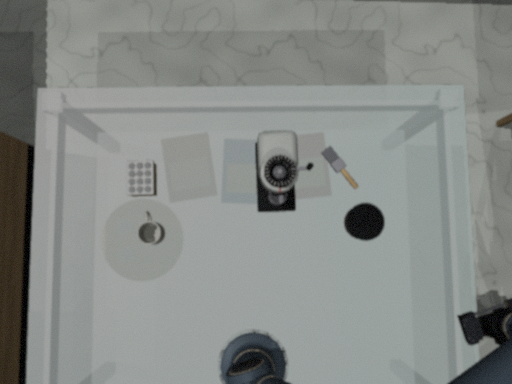

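View pics/side0.png

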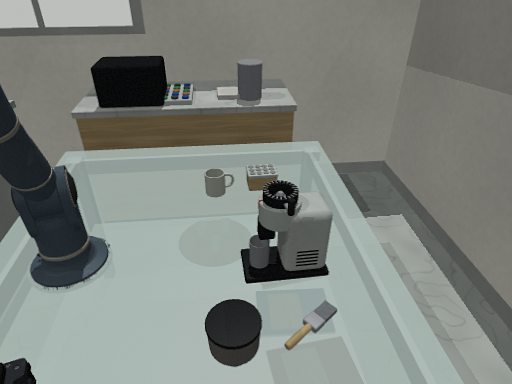

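The top view shows the collar centred near (281,172), the knob at (310,166) toward −y, and the hopper and brush to its right. The side view agrees, with the knob at (290,205). The axis is about (605.5,−81) and the knob about (616,−166). I'll go above the knob first, with tool y tangential.

```bash
python3 -m creep '[[[0,0,-2.6],[0,0,0]],[[0,0,-2.6],[0,0,0]],[[13.6,-8.6,-2.6],[0,0,-1.41]],[[13.6,-8.6,-2.6],[0,0,-1.41]],[[13.6,-8.6,-2.6],[0,0,-1.41]],[[13.6,-8.6,-2.6],[0,0,-1.41]],[[13.6,-8.6,-2.6],[0,0,-1.41]],[[13.6,-8.6,-2.6],[0,0,-1.41]],[[13.6,-8.6,-2.6],[0,0,-1.41]],[[13.6,-8.6,-2.6],[0,0,-1.41]],[[13.6,-8.6,-2.6],[0,0,-1.41]],[[13.6,-8.6,-2.6],[0,0,-1.41]],[[13.6,-8.6,-2.6],[0,0,-1.41]],[[13.6,-8.6,-2.6],[0,0,-1.41]],[[13.6,-8.6,-2.6],[0,0,-1.41]],[[13.6,-8.6,-2.6],[0,0,-1.41]],[[13.6,-8.6,-2.6],[0,0,-1.41]],[[13.6,-8.6,-2.6],[0,0,-1.41]]]'
cat > s.py <<'E'
from h import *
import sys
o=sensors.get_obs();M=R.from_rotvec(o['tcp_rot']).as_matrix();p=o['eef_pos'];c=np.array([605.5,-81])
d=p[:2]-c;F=o['ft_force']
print('t',round(o['time_s'],2),'p',p.round(1),'yaw',np.degrees(np.arctan2(M[1,0],M[0,0])).round(1),'phi',np.degrees(np.arctan2(d[1],d[0])).round(2),'r',np.linalg.norm(d).round(1),'F',F.round(2),'Ftool',(M.T@F).round(2),'Tq',np.round(o['torque'],2),'w',round(o['gripper_width'],1),'ff',round(o['finger_force'],1),'tilt',M[:,2].round(3))
if len(sys.argv)>1:
    t=np.array(eval(sys.argv[1]));print('shift',(M.T@(t-p)/40).round(3))
E
python3 s.py '[616,-166,261]'
```

```text
time_s: 3.05
eef_pos: [614.7, -166.1, 326.7]
tcp_rot: [2.082, 2.352, -0.0]
ft_force: [0.5, 0.2, -0.3]
gripper_width: 86.7
finger_force: 0.0
t 3.05 p [ 614.7 -166.1  326.7] yaw 97.0 phi -83.85 r 85.6 F [ 0.5   0.21 -0.3 ] Ftool [0.15 0.53 0.3 ] Tq [-0.03 -0.1   0.02] w 86.7 ff 0.0 tilt [ 0. -0. -1.]
shift [-0.002  0.033  1.643]
```

```bash
python3 -m creep '[[[0,0.03,0.8],[0,0,0]],[[0,0.03,1.3],[0,0,0]],[[0,0.03,1.64],[0,0,0]],[[0,0.03,1.64],[0,0,0]],[[0,0.03,1.64],[0,0,0]]]'; python3 s.py; python3 -m creep '[[[0,0,0],[0,0,0]],[[0,0,0],[0,0,0]],[[0,0,0],[0,0,0]],[[0,0,0],[0,0,0]],[[0,0,0],[0,0,0]],[[0,0,0],[0,0,0]],[[0,0,0],[0,0,0]],[[0,0,0],[0,0,0]]]' -1; python3 s.py
```

```text
time_s: 3.68
eef_pos: [616.7, -165.3, 262.0]
tcp_rot: [2.08, 2.353, 0.001]
ft_force: [0.4, 1.0, 0.5]
gripper_width: 87.0
finger_force: 0.0
t 3.67 p [ 616.7 -165.3  262. ] yaw 97.0 phi -82.4 r 85.1 F [0.44 0.95 0.52] Ftool [ 0.89  0.55 -0.52] Tq [ 0.02 -0.09 -0.  ] w 87.0 ff 0.0 tilt [ 0.002 -0.    -1.   ]
time_s: 4.68
eef_pos: [616.2, -165.3, 261.0]
tcp_rot: [2.081, 2.354, 0.0]
ft_force: [0.5, 0.0, 0.1]
gripper_width: 17.0
finger_force: 30.0
t 4.67 p [ 616.2 -165.3  261. ] yaw 97.0 phi -82.76 r 85.0 F [0.52 0.02 0.09] Ftool [-0.04  0.52 -0.09] Tq [ 0.01 -0.16 -0.03] w 17.0 ff 30.0 tilt [ 0. -0. -1.]
```

```bash
python3 -m creep '[[[0.003,-0.106,0],[0,0,0.05]],[[0.011,-0.212,0],[0,0,0.1]],[[0.024,-0.318,0],[0,0,0.15]],[[0.042,-0.422,0],[0,0,0.2]],[[0.066,-0.526,0],[0,0,0.25]],[[0.095,-0.628,0],[0,0,0.3]]]'; python3 s.py
```

```text
time_s: 5.42
eef_pos: [591.0, -164.7, 261.0]
tcp_rot: [2.41, 2.014, 0.001]
ft_force: [1.4, -0.6, -1.5]
gripper_width: 17.2
finger_force: 30.0
t 5.42 p [ 591.  -164.7  261. ] yaw 79.8 phi -99.83 r 84.9 F [ 1.39 -0.55 -1.48] Ftool [-0.3   1.47  1.48] Tq [-0.1  -0.31 -0.02] w 17.2 ff 30.0 tilt [ 0.001 -0.    -1.   ]
```

```bash
python3 -m creep '[[[0.003,-0.106,0],[0,0,0.05]],[[0.011,-0.212,0],[0,0,0.1]],[[0.024,-0.318,0],[0,0,0.15]],[[0.042,-0.422,0],[0,0,0.2]]]'; python3 s.py
```

```text
time_s: 5.92
eef_pos: [574.7, -160.1, 260.9]
tcp_rot: [2.599, 1.763, 0.001]
ft_force: [1.9, -0.4, -0.6]
gripper_width: 17.3
finger_force: 30.0
t 5.92 p [ 574.7 -160.1  260.9] yaw 68.3 phi -111.27 r 84.9 F [ 1.91 -0.38 -0.59] Ftool [0.35 1.92 0.59] Tq [-0.09 -0.38  0.05] w 17.3 ff 30.0 tilt [ 0.001 -0.    -1.   ]
```

```bash
python3 -m creep '[[[0.001,-0.053,0],[0,0,0.025]],[[0.003,-0.106,0],[0,0,0.05]],[[0.006,-0.159,0],[0,0,0.075]],[[0.011,-0.212,0],[0,0,0.1]]]' >/dev/null; python3 s.py
```

```text
t 6.42 p [ 566.7 -156.5  260.9] yaw 62.6 phi -117.19 r 84.8 F [ 0.94 -0.47 -1.71] Ftool [0.02 1.05 1.71] Tq [-0.06 -0.41 -0.05] w 17.5 ff 30.0 tilt [ 0. -0. -1.]
```

```bash
python3 -m creep '[[[0.001,-0.053,0],[0,0,0.025]],[[0.003,-0.106,0],[0,0,0.05]],[[0.006,-0.159,0],[0,0,0.075]]]'>/dev/null; python3 s.py
```

```text
t 6.8 p [ 561.1 -153.2  261. ] yaw 58.3 phi -121.57 r 84.8 F [ 2.06 -0.87 -1.75] Ftool [0.34 2.21 1.75] Tq [-0.1  -0.48 -0.09] w 17.1 ff 30.0 tilt [ 0. -0. -1.]
```

```bash
python3 -m creep '[[[0.001,-0.053,0],[0,0,0.025]],[[0.003,-0.106,0],[0,0,0.05]],[[0.006,-0.159,0],[0,0,0.075]]]'>/dev/null; python3 s.py
```

```text
t 7.17 p [ 555.8 -149.7  260.9] yaw 54.0 phi -125.9 r 84.8 F [ 1.45  0.05 -1.25] Ftool [0.9  1.14 1.25] Tq [-0.15 -0.5  -0.05] w 17.6 ff 30.0 tilt [ 0. -0. -1.]
```

```bash
python3 -m creep '[[[0.001,-0.053,0],[0,0,0.025]],[[0.003,-0.106,0],[0,0,0.05]],[[0.006,-0.159,0],[0,0,0.075]]]'>/dev/null; python3 s.py
```

```text
t 7.55 p [ 550.8 -145.7  260.9] yaw 49.7 phi -130.21 r 84.8 F [ 3.08  0.13 -1.84] Ftool [2.09 2.26 1.84] Tq [-0.16 -0.5  -0.04] w 17.3 ff 30.0 tilt [ 0. -0. -1.]
```

```bash
python3 -m creep '[[[0.001,-0.053,0],[0,0,0.025]],[[0.003,-0.106,0],[0,0,0.05]],[[0.006,-0.159,0],[0,0,0.075]]]'>/dev/null; python3 s.py
```

```text
t 7.92 p [ 546.1 -141.4  260.9] yaw 45.4 phi -134.52 r 84.7 F [ 2.46  0.5  -1.88] Ftool [2.08 1.4  1.88] Tq [-0.17 -0.49  0.01] w 16.8 ff 30.0 tilt [ 0.  0. -1.]
```

```bash
python3 -m creep '[[[0.001,-0.053,0],[0,0,0.025]],[[0.003,-0.106,0],[0,0,0.05]],[[0.006,-0.159,0],[0,0,0.075]]]'>/dev/null; python3 s.py
```

```text
t 8.3 p [ 541.8 -136.8  260.9] yaw 41.1 phi -138.82 r 84.7 F [ 2.37 -0.85 -2.98] Ftool [1.23 2.2  2.98] Tq [-0.08 -0.56 -0.07] w 17.1 ff 30.0 tilt [ 0.  0. -1.]
```

```bash
python3 -m creep '[[[0.001,-0.053,0],[0,0,0.025]],[[0.003,-0.106,0],[0,0,0.05]],[[0.006,-0.159,0],[0,0,0.075]]]'>/dev/null; python3 s.py
```

```text
t 8.68 p [ 537.8 -131.8  261. ] yaw 36.8 phi -143.11 r 84.6 F [ 2.63 -0.46 -2.32] Ftool [1.83 1.94 2.32] Tq [-0.08 -0.63 -0.03] w 17.4 ff 30.0 tilt [ 0. -0. -1.]
```

```bash
python3 -m creep '[[[0.001,-0.053,0],[0,0,0.025]],[[0.003,-0.106,0],[0,0,0.05]],[[0.006,-0.159,0],[0,0,0.075]]]'>/dev/null; python3 s.py
```

```text
t 9.05 p [ 534.2 -126.6  261. ] yaw 32.5 phi -147.42 r 84.7 F [ 2.63 -0.79 -2.97] Ftool [1.79 2.08 2.97] Tq [-0.08 -0.61 -0.09] w 17.2 ff 30.0 tilt [ 0. -0. -1.]
```

```bash
python3 -m creep '[[[0.001,-0.053,0],[0,0,0.025]],[[0.003,-0.106,0],[0,0,0.05]],[[0.006,-0.159,0],[0,0,0.075]]]'>/dev/null; python3 s.py
```

```text
t 9.43 p [ 531.  -121.1  261. ] yaw 28.2 phi -151.69 r 84.7 F [ 2.62 -0.69 -2.64] Ftool [1.99 1.85 2.64] Tq [-0.08 -0.7  -0.03] w 16.9 ff 30.0 tilt [ 0. -0. -1.]
```

```bash
python3 -m creep '[[[0.001,-0.053,0],[0,0,0.025]],[[0.003,-0.106,0],[0,0,0.05]],[[0.006,-0.159,0],[0,0,0.075]]]'>/dev/null; python3 s.py
```

```text
t 9.8 p [ 528.2 -115.4  261. ] yaw 23.9 phi -156.01 r 84.6 F [ 3.58 -0.91 -3.86] Ftool [2.9  2.29 3.86] Tq [-0.08 -0.79 -0.03] w 17.4 ff 30.0 tilt [ 0. -0. -1.]
```

```bash
python3 -m creep '[[[0.001,-0.053,0],[0,0,0.025]],[[0.003,-0.106,0],[0,0,0.05]],[[0.006,-0.159,0],[0,0,0.075]]]'>/dev/null; python3 s.py
```

```text
t 10.18 p [ 525.9 -109.5  261. ] yaw 19.6 phi -160.33 r 84.6 F [ 4.22 -0.19 -4.07] Ftool [3.91 1.6  4.07] Tq [-0.07 -0.84 -0.03] w 17.1 ff 30.0 tilt [ 0. -0. -1.]
```

```bash
python3 -m creep '[[[0.001,-0.053,0],[0,0,0.025]],[[0.003,-0.106,0],[0,0,0.05]],[[0.006,-0.159,0],[0,0,0.075]]]'>/dev/null; python3 s.py
```

```text
t 10.55 p [ 524.  -103.5  260.9] yaw 15.3 phi -164.61 r 84.6 F [ 4.94 -0.68 -4.16] Ftool [4.58 1.96 4.16] Tq [-0.06 -0.98 -0.02] w 16.9 ff 30.0 tilt [ 0. -0. -1.]
```

```bash
python3 -m creep '[[[0.001,-0.053,0],[0,0,0.025]],[[0.003,-0.106,0],[0,0,0.05]],[[0.006,-0.159,0],[0,0,0.075]]]'>/dev/null; python3 s.py
```

```text
t 10.93 p [522.5 -97.3 261. ] yaw 11.0 phi -168.9 r 84.5 F [ 4.9  -0.07 -3.85] Ftool [4.8  1.   3.85] Tq [-0.15 -1.1  -0.06] w 17.4 ff 30.0 tilt [ 0. -0. -1.]
```

```bash
python3 -m creep '[[[0.001,-0.053,0],[0,0,0.025]],[[0.003,-0.106,0],[0,0,0.05]],[[0.006,-0.159,0],[0,0,0.075]]]'>/dev/null; python3 s.py
```

```text
t 11.3 p [521.6 -91.1 261. ] yaw 6.7 phi -173.13 r 84.5 F [ 5.58 -0.37 -5.1 ] Ftool [5.49 1.02 5.1 ] Tq [-0.11 -1.11 -0.01] w 17.0 ff 30.0 tilt [ 0.001 -0.    -1.   ]
```

```bash
python3 -m creep '[[[0.006,-0.053,0],[0,0,0.025]],[[0.013,-0.106,0],[0,0,0.05]],[[0.016,-0.159,0],[0,0,0.075]]]'>/dev/null; python3 s.py
```

```text
t 11.68 p [521.1 -84.8 261. ] yaw 2.4 phi -177.4 r 84.5 F [ 4.37 -1.11 -3.67] Ftool [4.32 1.29 3.66] Tq [-0.29 -0.86  0.03] w 17.2 ff 30.0 tilt [-0. -0. -1.]
```

```bash
python3 -m creep '[[[0.001,-0.053,0],[0,0,0.025]],[[0.003,-0.106,0],[0,0,0.05]],[[0.006,-0.159,0],[0,0,0.075]]]'>/dev/null; python3 s.py
```

```text
t 12.05 p [521.  -78.7 260.9] yaw -1.9 phi 178.43 r 84.5 F [ 2.76 -3.37 -3.22] Ftool [2.87 3.28 3.22] Tq [-0.56 -0.68  0.08] w 17.2 ff 30.0 tilt [-0.    -0.001 -1.   ]
```

```bash
python3 -m creep '[[[0,-0.042,0],[0,0,0.02]],[[0.002,-0.085,0],[0,0,0.04]]]'>/dev/null; python3 s.py
```

```text
t 12.3 p [521.2 -75.7 261. ] yaw -4.2 phi 176.44 r 84.4 F [ 2.87 -4.53 -3.99] Ftool [3.19 4.31 4.  ] Tq [-0.97 -0.53  0.06] w 17.6 ff 30.0 tilt [-0.    -0.001 -1.   ]
```

```bash
python3 -m creep '[[[0,-0.042,0],[0,0,0.02]],[[0.001,-0.064,0],[0,0,0.03]]]'>/dev/null; python3 s.py; for i in 1 2 3; do python3 -m creep '[[[0,0,0],[0,0,0]]]'>/dev/null; python3 s.py; done
```

```text
t 12.55 p [521.4 -73.7 261. ] yaw -5.9 phi 175.07 r 84.5 F [ 1.6  -6.02 -2.94] Ftool [2.21 5.81 2.95] Tq [-1.16 -0.47  0.09] w 17.1 ff 30.0 tilt [-0.001 -0.002 -1.   ]
t 12.68 p [521.4 -73.3 261. ] yaw -5.9 phi 174.74 r 84.4 F [ 2.33 -3.64 -2.24] Ftool [2.69 3.38 2.24] Tq [-0.89 -0.56  0.04] w 17.3 ff 30.0 tilt [-0.    -0.001 -1.   ]
t 12.8 p [521.4 -73.1 261. ] yaw -5.9 phi 174.67 r 84.5 F [ 2.13 -4.06 -2.49] Ftool [2.54 3.82 2.49] Tq [-1.01 -0.47 -0.05] w 17.0 ff 30.0 tilt [-0.    -0.001 -1.   ]
t 12.93 p [521.4 -73.1 261. ] yaw -5.9 phi 174.64 r 84.5 F [ 1.78 -3.76 -1.87] Ftool [2.16 3.56 1.88] Tq [-1.05 -0.42 -0.02] w 17.2 ff 30.0 tilt [-0.    -0.001 -1.   ]
```

```bash
python3 -m creep '[[[0.003,0.106,0],[0,0,-0.05]],[[0.011,0.212,0],[0,0,-0.1]],[[0.042,0.422,0],[0,0,-0.2]],[[0.095,0.628,0],[0,0,-0.3]],[[0.168,0.828,0],[0,0,-0.4]],[[0.26,1.019,0],[0,0,-0.5]],[[0.371,1.2,0],[0,0,-0.6]],[[0.5,1.369,0],[0,0,-0.7]],[[0.644,1.524,0],[0,0,-0.8]],[[0.755,1.624,0],[0,0,-0.87]],[[0.755,1.624,0],[0,0,-0.87]],[[0.755,1.624,0],[0,0,-0.87]],[[0.755,1.624,0],[0,0,-0.87]]]'>/dev/null; python3 s.py
```

```text
t 14.55 p [ 544.7 -139.9  260.9] yaw 44.0 phi -135.94 r 84.7 F [-2.78 -2.96 -0.75] Ftool [-4.06  0.2   0.75] Tq [-0.62  0.15 -0.08] w 16.9 ff 30.0 tilt [-0.001 -0.    -1.   ]
```

```bash
python3 -m creep '[[[0,0.043,0],[0,0,-0.02]],[[0,0.043,0],[0,0,-0.02]],[[0,0.043,0],[0,0,-0.02]],[[0,0.043,0],[0,0,-0.02]]]'>/dev/null; python3 s.py;  python3 -m creep '[[[0,0,0],[0,0,0]],[[0,0,0],[0,0,0]],[[0,0,0],[0,0,0]],[[0,0,0],[0,0,0]],[[0,0,0],[0,0,0]],[[0,0,0],[0,0,0]]]' 1 >/dev/null; python3 s.py
```

```text
t 15.05 p [ 546.  -141.3  260.9] yaw 45.2 phi -134.64 r 84.7 F [-3.37 -1.62  0.41] Ftool [-3.52 -1.25 -0.41] Tq [-0.47  0.63 -0.01] w 17.1 ff 30.0 tilt [-0.001 -0.    -1.   ]
t 15.8 p [ 546.4 -141.3  261. ] yaw 45.2 phi -134.43 r 84.4 F [ 0.47 -0.27  0.65] Ftool [ 0.14  0.52 -0.65] Tq [-0.03 -0.01  0.02] w 68.7 ff 0.0 tilt [ 0. -0. -1.]
```

```bash
python3 -m creep '[[[0,0,-0.5],[0,0,0]],[[0,0,-1],[0,0,0]],[[0,0,-2],[0,0,0]],[[0,0,-2.5],[0,0,0]],[[-0.9,-0.9,-2.5],[0,0,0]],[[-1.8,-1.8,-2.5],[0,0,0]],[[-1.8,-1.8,-2.5],[0,0,0]],[[-1.8,-1.8,-2.5],[0,0,0]]]'>/dev/null; python3 s.py
cat > c.py <<'E'
from h import *
ims=[]
for c in('top','side'):
    im,d=read_camera(c);P=world(c,d)
    s=P.reshape(-1,3);s=s[(abs(s[:,0]-605)<110)&(abs(s[:,1]+81)<110)&(s[:,2]>272)&(s[:,2]<295)];
    if len(s): q=np.median(s,0);print(c,len(s),q.round(1),np.degrees(np.arctan2(q[1]+81,q[0]-605.5)))
    a=im[110:230,210:370] if c=='top' else im[140:330,200:400]
    ims.append(cv2.resize(a,(400,300),interpolation=2))
cv2.imwrite('pics/v2.png',np.hstack(ims)[...,::-1])
E
python3 c.py
```

```text
t 16.8 p [ 445.1 -141.6  361.4] yaw 45.2 phi -159.3 r 171.5 F [-0.03  0.33 -0.09] Ftool [ 0.21 -0.26  0.09] Tq [0.01 0.01 0.01] w 87.1 ff 0.0 tilt [ 0.002 -0.    -1.   ]
top 35 [ 544.2 -139.2  285.4] -136.476962320068
side 59 [ 546.3 -147.4  284.2] -131.73800913487668
```

View pics/v2.png

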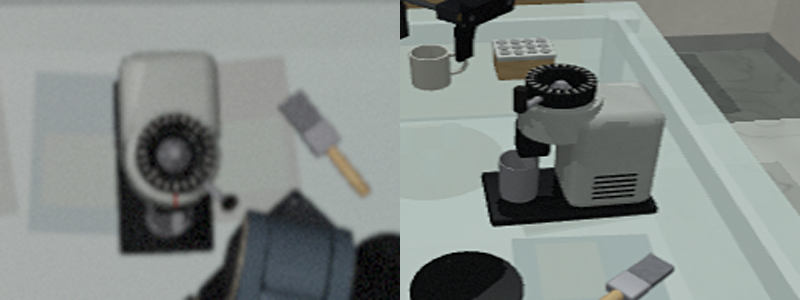

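The knob is now at (228,203) in the top crop, front-right at about −134.5°, which is 3 marks back from the rub point near 180°. The arm is clear and the surroundings are undisturbed.

```bash
python3 -c "
from station import workorder
print(workorder.finish_job())"
```

```text
the job is handed in; nothing more can be done
None
```

I turned the collar finer until the drag rose, about 0.1 rad past my estimate of where the burrs begin to rub. I then opened it three marks (about 45°, good to about 1°) from that estimate, released it with nothing else disturbed, and handed the job in after about 17 s.

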